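# Find the plate warmer whose key still snaps and start the tray in it

## Robot

A 6-joint arm with a two-finger parallel gripper is mounted at the origin on the work surface. World frame = base frame: x ahead of the robot, y to its left, z up, the work surface at z = 0. Lengths are in mm, angles in rad, forces in N, time in s.
With the tool pointing down it reaches from about 325 to 775 mm from the base axis. Payload 5.5 kg.
Tool frame: the origin (TCP) lies at the very end of the fingers, on their centre line; the grasp point (between the pads) lies grasp_offset behind it (grasp_offset is the distance from the TCP to the grasp point, in mm); z points along the fingers, y is the direction in which the jaws open and shut (so a half turn about z gives the same grasp; the last joint's range is limited). The gripper opens to 88 mm and grips with 3 to 60 N. Pads are 20 mm wide; open, the fingers measure 115 mm over their backs; the gripper's body (75 mm by 178 mm) begins 61 mm behind the grasp point.
Start: joints at [1.194, 0.091, 1.231, -0, 1.82, -0.057], TCP at [188.631, 569.592, 222.631] pointing down, gripper open.
Joint ranges: [-2.87, 2.87], [-0.86, 2.18], [0.17, 2.46], [-1.51, 4.65], [0.06, 2.69], [-2.65, 2.65]. Speed limits (rad/s): [2.57, 2.57, 3.01, 3.14, 3.14, 3.14].

## Interface

Orientations are given as a unit quaternion [x, y, z, w].
In Python, from workcell import * gives the robot as it stands. The module is installed in compiled form; this text tells all that it offers.
- The arm moves only by the tool send_rows, never from a script. Its argument "series" is a list of rows, each a list of 5 numbers: the shift along the tool's x, y, z in mm, then the turn about the tool's z in rad, then the finger opening in mm, from 0 to 87.8. In form: [[dx, dy, dz, spin, hand], ...]. A call has 1 to 20 rows; each row is the pose to reach, as a shift and turn from the pose commanded when the call began, along the tool's axes at that moment; what a row does not reach only later rows make up. A row lasts 1/10 s, in which the tool goes at most 50 mm and 8.59 degrees, less where a joint would pass 70% of its speed; a pose out of reach is approached as far as the arm can. A call with a gripper value outside its range is refused whole. The fingers move at their own pace and stop on an object; "squeeze" is the grip in N (left out, the last holds). Time passes only in rows, so rows that repeat a pose let the fingers close. It gives the time, the measured TCP pose, the force and the opening at its end, in the units of the state.
- get_obs(): the state, without advancing time (a new reading comes with each control period).
- snapshot(name): name is "scene" or "top" or "wrist"; returns the picture (400x640x3 uint8, red, green, blue); there is no depth.
- camera_info(name): a dict with "fx", "fy", "cx", "cy" (pixels), "rvec" (rotation vector, rad) and "tvec" (3), from world to camera coordinates, as OpenCV has them; the wrist camera has in their place "tool_from_camera" (4x4, takes a point from camera to tool coordinates, whose origin is the TCP and whose axes are the flange's). Camera axes: x right, y down, z forward; pixel columns grow to the right and rows downward; lengths in mm; the calibration is good to about 2 mm. A picture is of the moment at which its call begins: read the wrist's pose just before it. camera_info takes no time and is no camera call.
- hand_in(): hands the job in, once; it reports no verdict.
The state is a dict: "time_s": time; "qpos": joint angles; "dq": joint speeds; "joint_efforts": joint torques, N m; "tool_pos": TCP position; "tcp_rot": TCP orientation; "wrist_force": force on the tool from outside, world axes, zero at the start; "wrist_torque": the same for the moment, N m; "finger_gap": opening from 0.0 (shut) to 1.0 (fully open).
Only numpy, scipy, OpenCV 4.12 (cv2) and the standard library are available. Lean on these libraries where they do the work, as an engineer would, in place of code of your own. Each camera call takes 0.05 s, during which the arm holds its last target. There are 200 camera calls.

## Task

Two of the three plate warmers have a failed start key: press the blue keys slowly, one after another, never with more than about 10 newtons, to find the one that snaps over (go on through the snap, to about 5 mm down), and let any key that stays soft go again. Then set the loaded tray with the blue lug flat in the bay of the warmer whose key snapped, let it go, and slowly press that key through its snap once more to start it; do not start a warmer with a failed key. Leave the other things on the bench where they are.

Things in the scene. Friction and masses are not known exactly. Their poses are not given: they have to be found in the camera images.
- station_p: a plate warmer, one of three that look alike, fixed to the bench: white block 185 long (its x) x 106 wide (its y) x 40 mm high with a red front face at its -x end; origin at the centre of its underside, z up. A blue round key stands near the -x end and an open rectangular bay lies towards +x. Two of the three keys have lost their snap; which ones changes from bench to bench and can only be felt
- bay_p (a point): centre of the floor of that warmer's bay: 30 mm towards +x from the warmer's origin, 26 mm above the bench. The bay is 102 (x) x 80 (y) mm inside and 14 mm deep below the 40 mm high top
- keytop_p (a point): centre of the top face of that warmer's key, a blue cap 23 mm across; 62 mm towards -x from the warmer's origin, 52 mm above the bench when up (10 mm clear of its 37 mm black collar)
- key_p (a joint): how far that key is pressed straight down, m: 0 up, 0.007 at its stop; it springs back when let go. A sound key resists with up to about 6.5 N at 2 mm, then snaps over: the force falls to about 3 N at 5 mm and climbs again to about 8 N at the stop. A failed key never falls off: it either firms up steadily (about 1.7 N per mm) or nearly levels out at 5 to 6 N around 3 mm and then firms up again; both reach 8 N at 4.3 to 5.5 mm and over 12 N at the stop
- station_q: a plate warmer, one of three that look alike, fixed to the bench: white block 185 long (its x) x 106 wide (its y) x 40 mm high with a red front face at its -x end; origin at the centre of its underside, z up. A blue round key stands near the -x end and an open rectangular bay lies towards +x. Two of the three keys have lost their snap; which ones changes from bench to bench and can only be felt
- bay_q (a point): centre of the floor of that warmer's bay: 30 mm towards +x from the warmer's origin, 26 mm above the bench. The bay is 102 (x) x 80 (y) mm inside and 14 mm deep below the 40 mm high top
- keytop_q (a point): centre of the top face of that warmer's key, a blue cap 23 mm across; 62 mm towards -x from the warmer's origin, 52 mm above the bench when up (10 mm clear of its 37 mm black collar)
- key_q (a joint): how far that key is pressed straight down, m: 0 up, 0.007 at its stop; it springs back when let go. A sound key resists with up to about 6.5 N at 2 mm, then snaps over: the force falls to about 3 N at 5 mm and climbs again to about 8 N at the stop. A failed key never falls off: it either firms up steadily (about 1.7 N per mm) or nearly levels out at 5 to 6 N around 3 mm and then firms up again; both reach 8 N at 4.3 to 5.5 mm and over 12 N at the stop
- station_r: a plate warmer, one of three that look alike, fixed to the bench: white block 185 long (its x) x 106 wide (its y) x 40 mm high with a red front face at its -x end; origin at the centre of its underside, z up. A blue round key stands near the -x end and an open rectangular bay lies towards +x. Two of the three keys have lost their snap; which ones changes from bench to bench and can only be felt
- bay_r (a point): centre of the floor of that warmer's bay: 30 mm towards +x from the warmer's origin, 26 mm above the bench. The bay is 102 (x) x 80 (y) mm inside and 14 mm deep below the 40 mm high top
- keytop_r (a point): centre of the top face of that warmer's key, a blue cap 23 mm across; 62 mm towards -x from the warmer's origin, 52 mm above the bench when up (10 mm clear of its 37 mm black collar)
- key_r (a joint): how far that key is pressed straight down, m: 0 up, 0.007 at its stop; it springs back when let go. A sound key resists with up to about 6.5 N at 2 mm, then snaps over: the force falls to about 3 N at 5 mm and climbs again to about 8 N at the stop. A failed key never falls off: it either firms up steadily (about 1.7 N per mm) or nearly levels out at 5 to 6 N around 3 mm and then firms up again; both reach 8 N at 4.3 to 5.5 mm and over 12 N at the stop
- tray_mid (a point): centre, half-way up, of the loaded blister tray (loose, about 0.14 kg): flat clear-white tray 90 (x) x 70 (y) x 16 mm with rows of yellow pastilles and a BLUE lug in the middle to hold it by, 44 long (x) x 14 wide (y), rising from 16 to 44 mm above the underside; this point is 22 mm above the underside. It may lie at either side of the bench; it fits a bay either way round
- tray: the same loaded tray; origin at the centre of its underside, axes as above
- empty: a like tray with grey empty wells and a GREY lug, same size (origin at the centre of its underside): a bystander, leave it
- reagent: amber bottle, 60 mm across, 150 mm high; a bystander
- beaker: glass beaker, 70 mm across, 90 mm high; a bystander
- jar: white jar, 60 mm across, 70 mm high, blue cap; a bystander
- blister_pack: green flat box, 50 x 80 x 20 mm; a bystander
- spatula: lab spatula lying flat, 160 mm long; a bystander
Mind the look-alikes: they are no part of the job. What is shaped like the station_p but green is not meant.

How it is judged:
By the outcome, as a careful person would: the job done as asked, in the order asked, and still so for the second after the job is handed in, with the robot touching nothing.
It also fails if it takes over 72 s, if anything falls off the work surface, if the arm or the gripper's body presses on something with over 40 N, if the wrist force passes 120 N, or if a joint passes its speed limit or range.

## Working session

There is one attempt and no reset: what is moved stays moved. The work goes in short steps, Python scripts to look and compute and a tool call to move; the robot and the scene stay as the last step left them, time stands still between calls to the robot, and variables do not carry over. Pictures are saved under pics/ and viewed, about 8 in all and at most 12, crops included, and the job is handed in when it is done.

Besides the shell and the picture viewer there is one more tool, called after ">>>" as a command line: name --pt "numbers of a row" for each row, then --argument value for the rest. send_rows: Moves the arm, as the interface text tells. Its arguments: {"type":"object","properties":{"series":{"type":"array","items":{"type":"array","items":{"type":"number"}}},"squeeze":{"type":"number"}},"required":["series"]}

```bash
mkdir -p pics; python3 - <<'E'
from workcell import *
import cv2
for n in("top","scene"):
    im=snapshot(n); cv2.imwrite(f"pics/{n}0.png",im[:,:,::-1]); print(n,camera_info(n))
print(get_obs()); print(camera_info("wrist"))
try: print(grasp_offset)
except Exception as e: print(e)
E
```

```text
top {'fx': 393.50510792788236, 'fy': 393.50510792788236, 'cx': 320.1713474307729, 'cy': 198.797906671057, 'rvec': array([ 2.18657374, -2.140937  ,  0.10051957]), 'tvec': array([ -39.08304903,  501.26520095, 1178.82234876])}
scene {'fx': 508.16204623637987, 'fy': 508.16204623637987, 'cx': 318.29079530917704, 'cy': 192.2921481276694, 'rvec': array([ 0.75062684,  2.78142384, -0.82602789]), 'tvec': array([ 460.39392625, -137.82943052, 1675.16361573])}
{'time_s': 0.1, 'qpos': array([ 1.19427685e+00,  9.17859788e-02,  1.23172343e+00,  4.21292925e-05,
        1.81978495e+00, -5.66912381e-02]), 'dq': array([ 0.00146018, -0.00172005, -0.00450915,  0.00081646, -0.00201906,
       -0.00062226]), 'joint_efforts': array([ 1.38939999e-03, -4.47856307e+01, -4.07569385e+01,  6.98250602e-02,
        2.84473551e-02, -1.01416922e-04]), 'tool_pos': array([188.53369021, 569.347689  , 221.64223691]), 'tcp_rot': array([ 1.59228258e-01,  9.87241428e-01, -8.26581265e-04, -2.02803620e-04]), 'wrist_force': array([ 0.16933719,  0.15283897, -0.08492313]), 'wrist_torque': array([-0.03315393, -0.05360247, -0.03194127]), 'finger_gap': 0.9958654953136798}
{'fx': 298.6657053564198, 'fy': 298.6657053564198, 'cx': 321.76435427452594, 'cy': 199.0897209245953, 'tool_from_camera': array([[ 2.47493674e-04, -9.52234726e-01, -3.05366936e-01,
         8.45903088e+01],
       [ 9.99999768e-01,  4.20891728e-05,  6.79231509e-04,
        -5.82409272e-01],
       [-6.33935188e-04, -3.05367033e-01,  9.52234516e-01,
        -1.61169805e+02],
       [ 0.00000000e+00,  0.00000000e+00,  0.00000000e+00,
         1.00000000e+00]])}
18.700000000000003
```

View pics/top0.png

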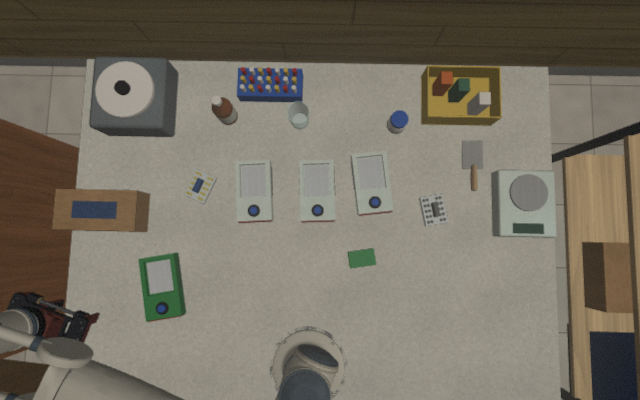

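View pics/scene0.png

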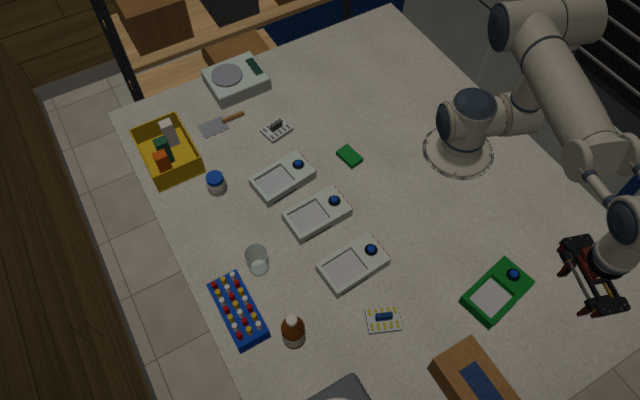

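The top view shows three white warmers with keys at about (253,211), (318,211) and (375,202). Possible mistakes:
- **Tray:** the blue-lug tray at (201,187) is the target. The grey-lug tray at (434,209) is a bystander.
- **Warmer:** the green one at (162,287) is not part of the job.
- **Other blue things:** the jar cap at (399,120), the blue rack at (270,85), and the blue label on the box at (94,210).

```bash
cat > h.py <<'E'
from workcell import *
import numpy as np, cv2
from scipy.spatial.transform import Rotation as R
def cam(n,obs=None):
    c=camera_info(n); K=np.array([[c['fx'],0,c['cx']],[0,c['fy'],c['cy']],[0,0,1]])
    if n=="wrist":
        T=np.eye(4);T[:3,:3]=R.from_quat(obs['tcp_rot']).as_matrix();T[:3,3]=obs['tool_pos']
        W=T@c['tool_from_camera']; return K,W[:3,:3],W[:3,3]
    r=cv2.Rodrigues(c['rvec'])[0]; return K,r.T,-r.T@c['tvec']
def ray(C,uv,z):
    K,Rw,o=C; uv=np.atleast_2d(np.asarray(uv,float))
    d=(Rw@np.linalg.inv(K)@np.c_[uv,np.ones(len(uv))].T).T
    return o+d*((z-o[2])/d[:,2])[:,None]
def blobs(m,amin):
    n,l,s,c=cv2.connectedComponentsWithStats(m.astype(np.uint8))
    return [(s[i],c[i],l==i) for i in range(1,n) if s[i][4]>=amin]
def blue(im): 
    h=cv2.cvtColor(im,cv2.COLOR_RGB2HSV); return (h[...,0]>105)&(h[...,0]<130)&(h[...,1]>110)&(h[...,2]>25)
E
python3 - <<'E'
from h import *
im=cv2.imread("pics/top0.png")[:,:,::-1].copy();C=cam("top")
print("cam",C[2])
for s,c,m in blobs(blue(im),15): print("blue",s,c.round(1),"z52",ray(C,c,52)[0].round(1),"z44",ray(C,c,44)[0].round(1))
h=cv2.cvtColor(im,cv2.COLOR_RGB2HSV); print(h[170,238],h[165,254],h[185,254],h[195,225],h[280,300])
w=(h[...,1]<25)&(h[...,2]>0)
g=cv2.cvtColor(im,cv2.COLOR_RGB2GRAY)
cv2.imwrite("pics/crop1.png",cv2.resize(im[140:240,170:460,::-1],None,fx=2.75,fy=2.75,interpolation=cv2.INTER_CUBIC))
E
```

```text
cam [ 378.48727162  -41.82535942 1223.68886604]
blue [237  68  65  29 882] [270.7  84.6] z52 [850.7 131.5  52. ] z44 [854.  132.7  44. ]
blue [391 111  17  16 206] [399.1 118.6] z52 [ 750.3 -264.3   52. ] z44 [ 752.9 -265.8   44. ]
blue [372 199   7   6  37] [374.9 201.5] z52 [ 494.4 -192.5   52. ] z44 [ 495.2 -193.5   44. ]
blue [250 207   7   7  38] [253.1 209.9] z52 [461.6 171.   52. ] z44 [462.2 172.5  44. ]
blue [314 207   7   6  32] [317.3 209.6] z52 [466.7 -21.1  52. ] z44 [467.3 -20.9  44. ]
blue [157 305   9   8  56] [160.8 308.3] z52 [168.3 429.5  52. ] z44 [166.8 432.7  44. ]
[ 39  22 159] [ 38  19 147] [ 18   9 149] [ 24  27 153] [ 19  28 155]
```

View pics/crop1.png

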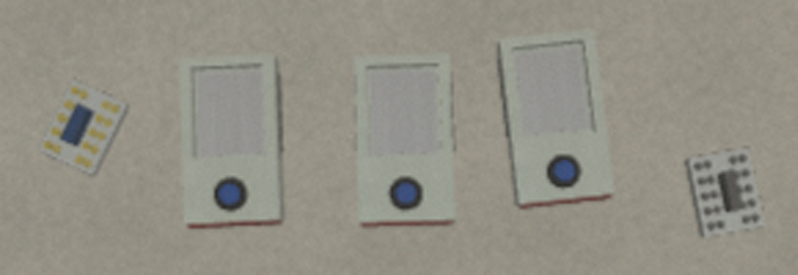

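Left to right, the crop shows the blue-lug tray, warmers L, M and R with their keys, and the grey-lug tray. I'll go above key L with the fingers shut.

>>> send_rows --pt "-384 -292 72 -0.32 0" --pt "-384 -292 72 -0.32 0" --pt "-384 -292 72 -0.32 0" --pt "-384 -292 72 -0.32 0" --pt "-384 -292 72 -0.32 0" --pt "-384 -292 72 -0.32 0" --pt "-384 -292 72 -0.32 0" --pt "-384 -292 72 -0.32 0" --pt "-384 -292 72 -0.32 0" --pt "-384 -292 72 -0.32 0" --pt "-384 -292 72 -0.32 0" --pt "-384 -292 72 -0.32 0" --pt "-384 -292 72 -0.32 0" --pt "-384 -292 72 -0.32 0" --pt "-384 -292 72 -0.32 0" --squeeze 20

```text
time_s: 1.6
tool_pos: [460.9, 172.8, 150.9]
tcp_rot: [-0.001, 1.0, 0.0, 0.0]
wrist_force: [0.0, -0.8, -0.2]
finger_gap: 0.004
```

```bash
cat > look.py <<'E'
from h import *
import sys
o=get_obs(); im=snapshot("wrist"); C=cam("wrist",o)
cv2.imwrite(f"pics/{sys.argv[1]}.png",im[:,:,::-1])
print(o['time_s'],o['tool_pos'].round(1),R.from_quat(o['tcp_rot']).as_matrix()[:,0].round(3),o['finger_gap'],o['wrist_force'].round(2),"cam",C[2].round())
for s,c,m in blobs(blue(im),60): print("blue",s,c.round(1),"z52",ray(C,c,52)[0].round(1),"z44",ray(C,c,44)[0].round(1),"rect44",[ray(C,p,44)[0,:2].round(1).tolist() for p in cv2.boxPoints(cv2.minAreaRect(np.argwhere(m)[:,::-1].astype(np.float32)))])
E
python3 look.py w1
```

```text
1.6 [460.9 172.8 150.9] [-1.    -0.002 -0.   ] 0.004345729340292974 [ 0.03 -0.84 -0.23] cam [376. 172. 312.]
blue [312 185  25  27 507] [323.5 198.1] z52 [458.7 174.   52. ] z44 [461.3 174.1  44. ] rect44 [[453.1, 159.5], [445.7, 180.7], [469.5, 188.7], [477.3, 167.0]]
blue [104 190  30  26 584] [118.4 202.2] z52 [463.1 -14.   52. ] z44 [465.8 -19.7  44. ] rect44 [[464.1, -37.2], [447.0, -14.8], [466.3, -2.4], [484.1, -25.0]]
blue [ 469  238   43   47 1113] [489.5 260.6] z52 [522.7 337.   52. ] z44 [527.2 342.1  44. ] rect44 [[539.5, 320.0], [499.4, 337.4], [516.0, 363.2], [557.5, 346.5]]
```

View pics/w1.png

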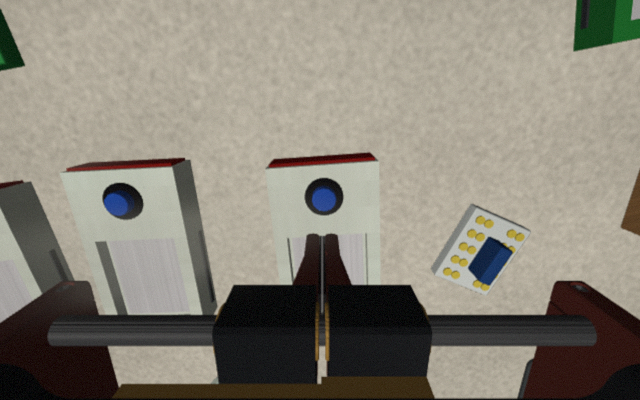

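Seen from above, key L is under the TCP at about (460,173). M's key is at pixel (118,202) and the blue-lug tray at (489,260). Now descending on L.

>>> send_rows --pt "0 0 40 0 0" --pt "0 0 75 0 0" --pt "0 0 90 0 0" --pt "0 0 94 0 0" --pt "0 0 96 0 0" --pt "0 0 97 0 0" --pt "0 0 97 0 0" --pt "0 0 97 0 0" --pt "0 0 97 0 0"

```text
time_s: 2.55
tool_pos: [461.8, 171.8, 54.4]
tcp_rot: [-0.0, 1.0, 0.0, 0.001]
wrist_force: [-0.4, 0.3, -0.6]
finger_gap: 0.006
```

>>> send_rows --pt "0 0 0.3 0 0" --pt "0 0 0.6 0 0" --pt "0 0 0.9 0 0" --pt "0 0 1.2 0 0" --pt "0 0 1.5 0 0" --pt "0 0 1.5 0 0" --pt "0 0 1.5 0 0"

```text
time_s: 3.25
tool_pos: [461.3, 171.7, 52.2]
tcp_rot: [-0.0, 1.0, -0.0, -0.0]
wrist_force: [-0.1, -1.0, 0.4]
finger_gap: 0.007
```

>>> send_rows --pt "0 0 0.3 0 0" --pt "0 0 0.6 0 0" --pt "0 0 0.9 0 0" --pt "0 0 1 0 0" --pt "0 0 1 0 0" --pt "0 0 1 0 0"

```text
time_s: 3.85
tool_pos: [461.4, 171.7, 51.3]
tcp_rot: [-0.0, 1.0, -0.0, 0.0]
wrist_force: [-2.1, -0.5, 4.3]
finger_gap: 0.004
```

>>> send_rows --pt "0 0 0.2 0 0" --pt "0 0 0.4 0 0" --pt "0 0 0.6 0 0" --pt "0 0 0.8 0 0" --pt "0 0 0.8 0 0"

```text
time_s: 4.35
tool_pos: [461.4, 171.7, 50.5]
tcp_rot: [-0.0, 1.0, -0.0, 0.0]
wrist_force: [-3.6, -1.3, 6.5]
finger_gap: 0.005
```

>>> send_rows --pt "0 0 0.2 0 0" --pt "0 0 0.4 0 0" --pt "0 0 0.6 0 0" --pt "0 0 0.8 0 0" --pt "0 0 0.8 0 0"

```text
time_s: 4.85
tool_pos: [461.4, 171.7, 49.7]
tcp_rot: [-0.0, 1.0, -0.0, 0.0]
wrist_force: [-2.3, -0.6, 6.1]
finger_gap: 0.007
```

>>> send_rows --pt "0 0 0.2 0 0" --pt "0 0 0.4 0 0" --pt "0 0 0.6 0 0" --pt "0 0 0.6 0 0"

```text
time_s: 5.25
tool_pos: [461.4, 171.7, 49.0]
tcp_rot: [-0.0, 1.0, -0.0, 0.0]
wrist_force: [-2.0, -1.0, 5.1]
finger_gap: 0.004
```

>>> send_rows --pt "0 0 0.2 0 0" --pt "0 0 0.4 0 0" --pt "0 0 0.6 0 0" --pt "0 0 0.8 0 0" --pt "0 0 0.8 0 0"

```text
time_s: 5.75
tool_pos: [461.4, 171.7, 48.0]
tcp_rot: [-0.0, 1.0, -0.0, -0.0]
wrist_force: [-1.7, 0.0, 3.6]
finger_gap: 0.008
```

>>> send_rows --pt "0 0 0.2 0 0" --pt "0 0 0.4 0 0" --pt "0 0 0.6 0 0" --pt "0 0 0.8 0 0" --pt "0 0 0.8 0 0"

```text
time_s: 6.25
tool_pos: [461.4, 171.7, 47.3]
tcp_rot: [-0.0, 1.0, -0.0, 0.0]
wrist_force: [-1.5, -0.7, 2.8]
finger_gap: 0.01
```

Key L clearly snaps: about 6.5 N at 1.7 mm, falling to 2.8 N at 4.9 mm. Go slightly deeper, release slowly, then move over the tray.

>>> send_rows --pt "0 0 0.2 0 0" --pt "0 0 0.4 0 0" --pt "0 0 0.4 0 0" --pt "0 0 0.4 0 0" --pt "0 0 -0.6 0 0" --pt "0 0 -1.6 0 0" --pt "0 0 -2.6 0 0" --pt "0 0 -3.6 0 0" --pt "0 0 -4.6 0 0" --pt "0 0 -6 0 0" --pt "0 0 -10 0 0" --pt "0 0 -40 0 0" --pt "0 0 -80 0 0"

```text
time_s: 7.55
tool_pos: [460.0, 171.3, 125.6]
tcp_rot: [-0.0, 1.0, -0.001, -0.003]
wrist_force: [1.0, -0.4, 0.5]
finger_gap: 0.005
```

>>> send_rows --pt "-66 168 -20 0 45" --pt "-66 168 -20 0 45" --pt "-66 168 -20 0 45" --pt "-66 168 -20 0 45" --pt "-66 168 -20 0 45" --pt "-66 168 -20 0 45" --pt "-66 168 -20 0 45" --pt "-66 168 -20 0 45"

```text
time_s: 8.35
tool_pos: [527.2, 338.5, 147.6]
tcp_rot: [0.001, 1.0, -0.0, 0.0]
wrist_force: [-0.2, -0.0, 0.8]
finger_gap: 0.513
```

```bash
python3 look.py w2
```

```text
8.35 [527.2 338.5 147.6] [-1.     0.001 -0.   ] 0.5129845337417924 [-0.17 -0.01  0.76] cam [442. 338. 309.]
blue [114 112  33  28 723] [129.5 125. ] z52 [459.7 177.5  52. ] z44 [460.2 172.4  44. ] rect44 [[449.4, 161.4], [449.5, 188.6], [472.1, 184.5], [472.1, 156.5]]
blue [633 126   7  23  88] [637.  140.6] z52 [472.9 606.2  52. ] z44 [473.8 614.5  44. ] rect44 [[461.4, 607.0], [461.4, 612.2], [480.3, 618.4], [480.3, 613.0]]
blue [321 179  29  48 688] [335.2 201.8] z52 [527.4 350.3  52. ] z44 [530.1 350.6  44. ] rect44 [[549.7, 334.4], [506.8, 351.7], [512.9, 365.7], [556.4, 349.0]]
blue [120 390  15   9 119] [127.2 394.1] z52 [758.6 115.7  52. ] z44 [768.4 108.8  44. ] rect44 [[762.0, 101.7], [762.1, 118.0], [774.6, 115.6], [774.6, 99.1]]
```

View pics/w2.png

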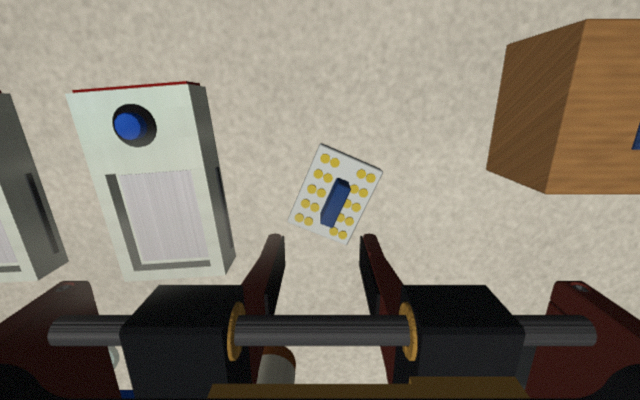

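The lug is at pixel (335,202). Tray corners are near (321,144), (382,172), (347,244) and (289,219). Warmer L stands clear on the left.

```bash
python3 - <<'E'
from h import *
o=get_obs(); C=cam("wrist",o); T=cam("top")
t=ray(C,[(321,144),(382,172),(347,244),(289,219)],16); print("tray",t.mean(0).round(1),[(np.linalg.norm(t[i]-t[i-1])).round(1) for i in range(4)],[np.degrees(np.arctan2(*(t[i]-t[i-1])[1::-1])).round(1) for i in range(4)])
def show(n,p,z,C):
    q=ray(C,p,z); print(n,q.mean(0).round(1),[np.linalg.norm(q[i]-q[i-1]).round(1) for i in range(4)],[np.degrees(np.arctan2(*(q[i]-q[i-1])[1::-1])).round(1) for i in range(4)])
c=lambda L:[(x/2.75+170,y/2.75+140) for x,y in L]
show("blockL top",c([(182,60),(275,57),(281,221),(188,226)]),40,T)
show("bayL top rim",c([(192,67),(263,65),(267,154),(194,156)]),40,T)
show("block wrist",[(68,93),(191,83),(224,275),(124,278)],40,C)
show("bay wrist rim",[(105,174),(190,170),(212,262),(135,271)],40,C)
E
```

```text
tray [533.7 351.3  16. ] [np.float64(85.2), np.float64(67.1), np.float64(86.1), np.float64(68.3)] [np.float64(156.6), np.float64(65.5), np.float64(-22.6), np.float64(-115.2)]
blockL top [520.  172.1  40. ] [np.float64(184.9), np.float64(103.6), np.float64(182.5), np.float64(102.0)] [np.float64(4.5), np.float64(-87.0), np.float64(-175.9), np.float64(94.3)]
bayL top rim [553.5 176.2  40. ] [np.float64(99.6), np.float64(79.0), np.float64(99.7), np.float64(80.6)] [np.float64(3.7), np.float64(-87.2), np.float64(-175.4), np.float64(92.8)]
block wrist [521.4 180.7  40. ] [np.float64(180.5), np.float64(105.7), np.float64(184.8), np.float64(103.7)] [np.float64(-176.6), np.float64(94.3), np.float64(2.8), np.float64(-88.1)]
bay wrist rim [551.8 182.5  40. ] [np.float64(102.0), np.float64(78.8), np.float64(95.5), np.float64(80.7)] [np.float64(-175.5), np.float64(92.7), np.float64(5.6), np.float64(-82.7)]
```

>>> send_rows --pt "-6 12 30 0.14 40" --pt "-6 12 60 0.28 40" --pt "-6 12 85 0.4 40" --pt "-6 12 105 0.4 40" --pt "-6 12 117 0.4 40" --pt "-6 12 121 0.4 40" --pt "-6 12 123 0.4 40" --pt "-6 12 123 0.4 40" --pt "-6 12 123 0.4 40" --pt "-6 12 123 0.4 10" --pt "-6 12 123 0.4 10" --pt "-6 12 123 0.4 10" --pt "-6 12 123 0.4 10" --pt "-6 12 123 0.4 10" --pt "-6 12 123 0.4 10" --pt "-6 12 123 0.4 10" --squeeze 25

```text
time_s: 10.0
tool_pos: [533.4, 351.8, 24.5]
tcp_rot: [0.199, 0.98, 0.0, 0.0]
wrist_force: [-0.7, 0.2, 1.6]
finger_gap: 0.158
```

Gripped on the lug (13.9 mm opening). Lift, then go just beyond the bay so the camera sits over it.

>>> send_rows --pt "0 0 -20 0 10" --pt "0 0 -60 0 10" --pt "0 0 -95 0 10" --pt "-40 -30 -95 -0.1 10" --pt "-80 -58 -95 -0.2 10" --pt "-120 -87 -95 -0.3 10" --pt "-150 -109 -95 -0.4 10" --pt "-164 -119 -95 -0.46 10" --pt "-164 -119 -95 -0.46 10" --pt "-164 -119 -95 -0.46 10" --pt "-164 -119 -95 -0.46 10" --pt "-164 -119 -95 -0.46 10"

```text
time_s: 11.2
tool_pos: [637.5, 179.6, 119.4]
tcp_rot: [-0.031, 1.0, 0.0, -0.0]
wrist_force: [0.1, 0.1, -1.0]
finger_gap: 0.159
```

```bash
python3 look.py w3
```

```text
11.2 [637.5 179.6 119.4] [-0.998 -0.061  0.   ] 0.1594347975746917 [ 0.12  0.05 -0.97] cam [553. 174. 281.]
blue [ 309  233   27   70 1745] [321.5 267.4] z52 [688.1 182.2  52. ] z44 [692.9 182.5  44. ] rect44 [[730.2, 173.1], [660.0, 169.6], [658.6, 192.0], [728.7, 197.3]]
blue [ 299  346   47   38 1662] [321.6 364.9] z52 [796.1 188.9  52. ] z44 [804.6 189.4  44. ] rect44 [[782.1, 165.7], [779.3, 211.0], [827.0, 215.1], [829.9, 167.5]]
blue [173 368  20  16 149] [184.6 377.8] z52 [820.6  54.   52. ] z44 [830.   49.8  44. ] rect44 [[836.4, 37.4], [816.7, 55.3], [826.5, 61.4], [846.6, 43.5]]
```

View pics/w3.png

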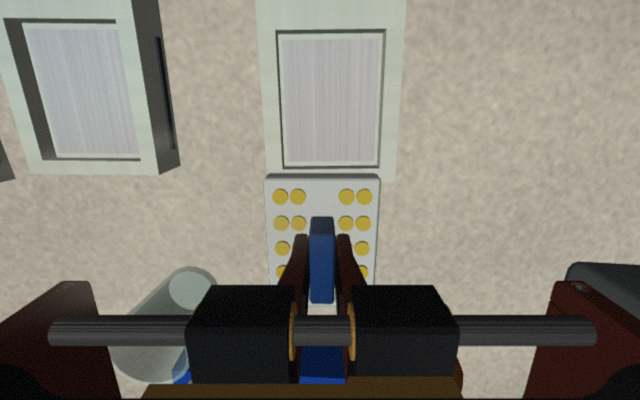

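The bay of L spans about (276,30) to (386,30) at the top and (281,170) to (382,170) at the bottom. The tray hangs level below it. A zoom will give the rim and tray edges.

```bash
python3 - <<'E'
import cv2
im=cv2.imread("pics/w3.png"); cv2.imwrite("pics/c3.png",cv2.resize(im[15:205,255:405],None,fx=3,fy=3,interpolation=cv2.INTER_CUBIC))
E
```

```text
(no output)
```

View pics/c3.png

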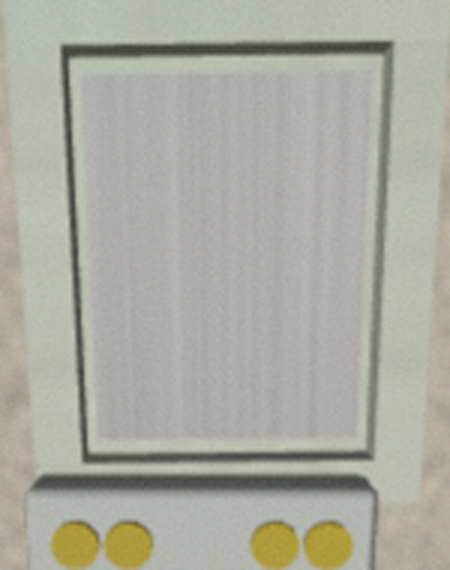

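```bash
python3 - <<'E'
from h import *
o=get_obs(); C=cam("wrist",o)
f=lambda L:[(x/3+255,y/3+15) for x,y in L]
for n,L,z in(("rim",[(62,45),(394,42),(375,458),(84,462)],40),("floor",[(70,55),(387,53),(369,452),(89,456)],26)):
    q=ray(C,f(L),z); print(n,q.mean(0).round(1),[np.linalg.norm(q[i]-q[i-1]).round(1) for i in range(4)],[np.degrees(np.arctan2(*(q[i]-q[i-1])[1::-1])).round(1) for i in range(4)])
q=ray(C,f([(28,490),(376,490)]),o['tool_pos'][2]-24.5+16); d=q[1]-q[0]
print("tray front edge mid",q.mean(0).round(1),np.linalg.norm(d).round(1),np.degrees(np.arctan2(d[1],d[0])).round(1)); 
m=q.mean(0); n=np.array([d[1],-d[0],0])/np.linalg.norm(d); print("tray centre by edge",(m+45*n*np.sign(n[0])).round(1),"tool",o['tool_pos'].round(1))
E
```

```text
rim [552.7 181.3  40. ] [np.float64(101.2), np.float64(79.2), np.float64(100.8), np.float64(79.4)] [np.float64(-175.8), np.float64(94.0), np.float64(4.4), np.float64(-85.7)]
floor [553.  181.7  26. ] [np.float64(103.1), np.float64(80.3), np.float64(102.4), np.float64(80.7)] [np.float64(-176.0), np.float64(93.9), np.float64(4.3), np.float64(-85.6)]
tray front edge mid [594.5 176.8 110.9] 67.7 93.5
tray centre by edge [639.5 179.6 110.9] tool [637.5 179.5 119.4]
```

>>> send_rows --pt "40 3 0 -0.01 10" --pt "75 6 0 -0.01 10" --pt "85 6 0 -0.01 10" --pt "85 6 15 -0.01 10" --pt "85 6 30 -0.01 10" --pt "85 6 42 -0.01 10" --pt "85 6 49 -0.01 10" --pt "85 6 54 -0.01 10" --pt "85 6 58 -0.01 10" --pt "85 6 61 -0.01 10" --pt "85 6 63 -0.01 10" --pt "85 6 65 -0.01 10" --pt "85 6 66 -0.01 10" --pt "85 6 67 -0.01 10" --pt "85 6 67 -0.01 10" --pt "85 6 67 -0.01 10"

```text
time_s: 12.85
tool_pos: [552.9, 179.1, 52.5]
tcp_rot: [-0.035, 0.999, 0.0, 0.0]
wrist_force: [0.5, -0.4, -1.4]
finger_gap: 0.159
```

>>> send_rows --pt "0 0 0.5 0 10" --pt "0 0 1 0 10" --pt "0 0 1.5 0 10" --pt "0 0 1.5 0 10" --pt "0 0 1.5 0 10"

```text
time_s: 13.35
tool_pos: [552.8, 179.1, 50.8]
tcp_rot: [-0.035, 0.999, -0.0, -0.0]
wrist_force: [-0.2, -0.2, -1.3]
finger_gap: 0.16
```

>>> send_rows --pt "0 0 0.4 0 10" --pt "0 0 0.4 0 10" --pt "0 0 0.4 0 20" --pt "0 0 0.4 0 35" --pt "0 0 0.4 0 35" --pt "0 0 0.4 0 35" --pt "0 0 0.4 0 35" --pt "0 0 -10 0 35" --pt "0 0 -35 0 35" --pt "0 0 -70 0 35" --pt "0 0 -100 0 35"

```text
time_s: 14.45
tool_pos: [552.9, 179.1, 153.2]
tcp_rot: [-0.035, 0.999, 0.0, 0.001]
wrist_force: [-0.2, 0.6, 0.1]
finger_gap: 0.399
```

>>> send_rows --pt "40 3 0 0 0" --pt "75 5 0 0 0" --pt "91 0 0 0 0" --pt "91 0 0 0 0" --pt "91 0 0 0 0" --pt "91 0 0 0 0" --pt "91 0 0 0 0"

```text
time_s: 15.15
tool_pos: [462.7, 172.8, 150.7]
tcp_rot: [-0.035, 0.999, -0.0, -0.0]
wrist_force: [-0.1, -0.9, -0.4]
finger_gap: 0.002
```

```bash
python3 look.py w4
```

```text
15.15 [462.7 172.8 150.7] [-0.998 -0.07   0.   ] 0.002291427767108452 [-0.13 -0.93 -0.45] cam [378. 166. 312.]
blue [101 175  31  27 641] [115.7 187.8] z52 [463.6 -13.9  52. ] z44 [466.2 -19.4  44. ] rect44 [[454.8, -31.2], [452.9, -3.8], [478.3, -6.9], [480.3, -35.1]]
blue [312 184  25  26 514] [323.7 196.6] z52 [458.8 174.   52. ] z44 [461.2 174.2  44. ] rect44 [[449.8, 162.5], [448.3, 184.7], [472.8, 186.7], [474.4, 163.9]]
blue [321 276   3  39  73] [321.6 294.9] z52 [563.5 179.4  52. ] z44 [569.2 179.8  44. ] rect44 [[546.6, 177.6], [546.5, 179.6], [593.1, 182.9], [593.2, 180.8]]
```

View pics/w4.png

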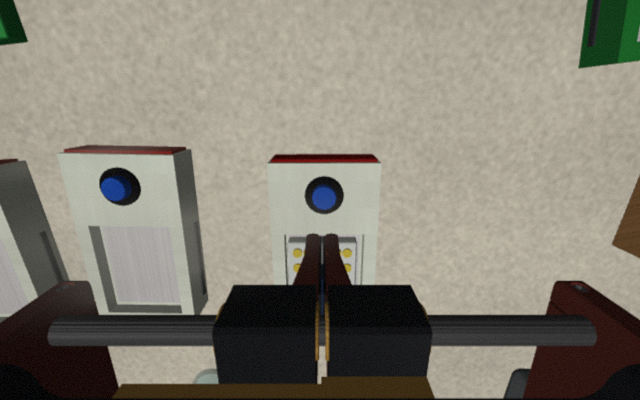

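The tray sits inside the bay, and the key is at pixel (324,196) under the TCP. Starting press.

>>> send_rows --pt "1 -1 40 0 0" --pt "1 -1 75 0 0" --pt "1 -1 90 0 0" --pt "1 -1 94 0 0" --pt "1 -1 96 0 0" --pt "1 -1 96.5 0 0" --pt "1 -1 96.5 0 0" --pt "1 -1 96.5 0 0"

```text
time_s: 16.0
tool_pos: [461.9, 171.9, 55.7]
tcp_rot: [-0.035, 0.999, 0.0, 0.001]
wrist_force: [0.2, 0.3, -0.3]
finger_gap: 0.005
```

>>> send_rows --pt "0 0 0.3 0 0" --pt "0 0 0.6 0 0" --pt "0 0 0.9 0 0" --pt "0 0 1.2 0 0" --pt "0 0 1.5 0 0" --pt "0 0 1.8 0 0" --pt "0 0 2.1 0 0" --pt "0 0 2.4 0 0" --pt "0 0 2.7 0 0" --pt "0 0 3 0 0" --pt "0 0 3.2 0 0" --pt "0 0 3.4 0 0" --pt "0 0 3.4 0 0" --pt "0 0 3.4 0 0"

```text
time_s: 17.4
tool_pos: [461.2, 171.7, 51.1]
tcp_rot: [-0.035, 0.999, -0.0, 0.0]
wrist_force: [-2.6, -1.1, 4.2]
finger_gap: 0.008
```

>>> send_rows --pt "0 0 0.2 0 0" --pt "0 0 0.4 0 0" --pt "0 0 0.6 0 0" --pt "0 0 0.8 0 0" --pt "0 0 1.0 0 0" --pt "0 0 1.2 0 0" --pt "0 0 1.4 0 0" --pt "0 0 1.4 0 0"

```text
time_s: 18.2
tool_pos: [461.2, 171.7, 49.7]
tcp_rot: [-0.035, 0.999, -0.0, 0.0]
wrist_force: [-2.2, -0.1, 5.7]
finger_gap: 0.0
```

Past the peak; need to reach about z = 47.

>>> send_rows --pt "0 0 0.2 0 0" --pt "0 0 0.4 0 0" --pt "0 0 0.6 0 0" --pt "0 0 0.8 0 0" --pt "0 0 1.0 0 0" --pt "0 0 1.2 0 0" --pt "0 0 1.4 0 0" --pt "0 0 1.6 0 0" --pt "0 0 1.8 0 0" --pt "0 0 2.0 0 0" --pt "0 0 2.2 0 0" --pt "0 0 2.4 0 0" --pt "0 0 2.4 0 0" --pt "0 0 2.4 0 0"

```text
time_s: 19.6
tool_pos: [461.2, 171.7, 47.1]
tcp_rot: [-0.035, 0.999, -0.0, 0.0]
wrist_force: [-1.6, -0.6, 3.3]
finger_gap: 0.006
```

>>> send_rows --pt "0 0 0.2 0 0" --pt "0 0 0.4 0 0" --pt "0 0 0.4 0 0" --pt "0 0 0.4 0 0"

```text
time_s: 20.0
tool_pos: [461.2, 171.7, 46.8]
tcp_rot: [-0.035, 0.999, -0.0, -0.0]
wrist_force: [-1.3, -0.2, 2.4]
finger_gap: 0.004
```

Snapped. Release slowly and back off towards the side, so the views are clear.

>>> send_rows --pt "0 0 -1 0 0" --pt "0 0 -2 0 0" --pt "0 0 -3 0 0" --pt "0 0 -4 0 0" --pt "0 0 -5 0 0" --pt "0 0 -7 0 0" --pt "0 0 -15 0 0" --pt "0 0 -45 0 0" --pt "0 0 -85 0 0" --pt "0 0 -130 0 0" --pt "40 20 -170 0 0" --pt "70 60 -180 0 0" --pt "70 100 -180 0 0" --pt "70 140 -180 0 0" --pt "70 180 -180 0 0" --pt "70 200 -180 0 0" --pt "70 200 -180 0 0" --pt "70 200 -180 0 0"

```text
time_s: 21.8
tool_pos: [377.2, 366.1, 226.6]
tcp_rot: [-0.035, 0.999, -0.0, -0.0]
wrist_force: [-0.4, -0.7, -0.2]
finger_gap: 0.004
```

```bash
python3 - <<'E'
from h import *
o=get_obs(); a=snapshot("top"); b=snapshot("scene"); print(o['time_s'],o['tool_pos'].round(1),o['wrist_force'].round(2))
cv2.imwrite("pics/end.png",np.vstack([cv2.resize(x[:,:,::-1],(0,0),fx=f,fy=f,interpolation=cv2.INTER_CUBIC) for x,f in((a[90:240,180:460],2),(b[140:320,180:460],2))])[:,:])
E
```

```text
21.8 [377.2 366.1 226.6] [-0.42 -0.68 -0.21]
```

View pics/end.png

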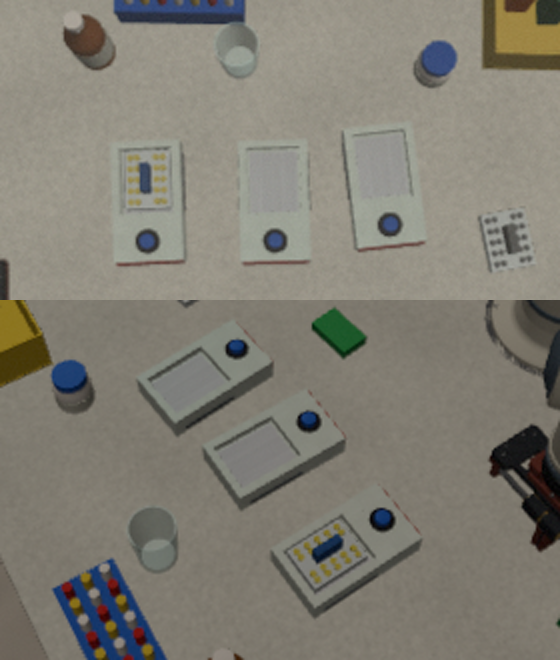

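The tray lies flat inside bay L, with lug at top-view crop pixel (145,178). The key is up again and the bystanders are where they were.

```bash
python3 -c "
from workcell import *
hand_in()"
```

```text
the job is handed in; nothing more can be done
```

The job is done and handed in at about 22 s of the 72 s limit. The tray is in the bay of the left warmer (the one at +y), and I started that warmer with a second press.

- **Finding the key:** I pressed the left warmer's key first and it snapped. The force peaked near 6.5 N at about 1.7 mm and fell to about 2.8 N at 4.9 mm. That settled which warmer was sound, so I never pressed the other two keys.
- **Placing the tray:** I gripped the tray by its blue lug, lowered it into that bay and released it. No contact force showed on the way down, so it was not caught on the rim.
- **Starting the warmer:** the second press showed the same snap, with 5.7 N falling to 2.4 N at about 5 mm, and then I released the key slowly. The forces I read, at the end of each move, never passed about 7.5 N.
- **Last checks:** the final top and scene views show the tray flat inside the bay, the key up and the gripper clear. The bystanders in those views had not moved; the spatula was mostly outside the crop.
- **Disagreements:** my estimates of the bay centre's y position ranged from 176 to 182.5 mm. That was within the fit's ±5 mm play once I placed the tray at about 179 mm. No check failed.

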